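# Clamp a bearing ring with the T-handled hex key

### The job

Clamp the loose bearing ring in its fixture: take the T-handled hex key from its stand, seat it fully home in the recessed hex socket of the eccentric clamping screw without forcing it, and only then turn it clockwise until the ring is held firmly, but not over-tightened, against the two locating pins. Draw the key out, stand it back upright in its stand, and leave the other things on the bench alone.

Things in the scene. Friction and masses are not known exactly. Their poses are not given: they have to be found in the camera images.
- fixture: Steel clamping plate, 110 (its x) x 170 (its y) x 16 mm, fixed to the bench. Origin: centre of its underside; z up. The two locating pins stand at its +y end; at its -y end is the clamping screw, whose round head sits on a flat, black-tyred eccentric disc 50 mm wide. The ring lies loose on the plate between them.
- socket (a point): Centre of the mouth of the screw's hex socket, 46 mm above the bench, on the screw's upright axis (a fixed point: it does not show how the screw is turned). Head 30 mm wide. Countersink 26 mm wide at the mouth, 20 mm at 2.5 mm depth; below that a hex 17.9 mm across flats; flat floor 16 mm below the mouth. How the hex stands is not known: feel or look for it.
- pins: The two upright locating pins, 12 mm thick, 20 mm tall, 57 mm apart along the plate's x; origin half-way between them on the plate's top. Turned clockwise seen from above, the slack screw takes 0.12 N m for 0.5 to 1.8 rad; then the eccentric pinches the ring and it climbs: about 0.3 N m is firm, over 0.5 too much. After a quick turn it springs back and reads less. It stays where it is left.
- ring_mid (a point): Centre of the ground steel bearing ring, half-way up: 80 mm outside, 16 mm high, 0.27 kg. It lies flat on the plate with 1 to 2 mm of play towards the pins.
- key_grip (a point): Centre of the crossbar of the T-handled hex key. Black bar 90 mm long (key's x), 20 mm wide (y), 18 mm high, flat sides; below it a steel hex shank 17 mm across flats (two flats face the key's +-y) and 62 mm long. z points up from tip to handle. 0.36 kg. Grip the bar across its width, over the shank. At about 6 N on the screw head it turns without turning the screw.
- key_tip (a point): Middle of the lower end face of the key's shank, 71 mm below the centre of the bar; edge chamfered 1.5 mm. Axes as the key's.
- stand_mouth (a point): Centre of the mouth of the round steel key stand, 44 mm above the bench: foot 74 mm wide, tube 49 mm wide. Upright round hole 25 mm wide, 36 mm deep, mouth widened to 34 mm. The key stands in it with its tip on the bottom, the middle of its bar 79 mm above the bench. The stand is fixed.
- oil_bottle: Bystander: oil bottle, 42 mm wide, 118 mm tall. Origin at the centre of its underside.
- loupe: Bystander: black eye loupe, 32 mm wide, 26 mm tall. Origin at the centre of its underside.
- brush: Bystander: flat brush, 180 mm long (its y), 28 mm wide, 10 mm high. Origin at the centre of its underside.

How it is judged:
By the outcome, as a careful person would: the job done as asked, in the order asked, and still so for the second after the job is handed in, with the robot touching nothing.
It also fails if it takes over 67 s, if anything falls off the work surface, if the arm or the gripper's body presses on something with over 40 N, if the wrist force passes 120 N, or if a joint passes its speed limit or range.

### The arm

A 6-joint arm with a two-finger parallel gripper is mounted at the origin on a cart in front of the work surface, level with it; the furniture and walls round the work are solid. World frame = base frame: x ahead of the robot, y to its left, z up, the work surface at z = 0. Lengths are in m, angles in rad, forces in N, time in s.
With the tool pointing down it reaches from about 0.275 to 0.825 m from the base axis. Payload 5.2 kg.
Tool frame: the origin (TCP) lies on the centre line of the jaws, within the pads' length; the fingertips stand 19 mm ahead of it and the grasp point (between the pads) is the TCP; z points along the fingers, y is the line along which they close (so a half turn about z gives the same grasp; the last joint's range is limited). The gripper opens to 93 mm and grips with 3 to 60 N. Pads are 15 mm wide; open, the fingers measure 128 mm over their backs; the gripper's body (75 mm by 188 mm) begins 65 mm behind the grasp point.
Start: joints at [1.131, 0.259, 1.535, -0, 1.348, -0.203], TCP at [0.129, 0.535, 0.238] pointing down, gripper open.
Joint ranges: [-3.14, 3.14], [-0.91, 2.08], [0.19, 2.58], [-1.22, 4.36], [0.22, 2.71], [-3.12, 3.12]. Speed limits (rad/s): [2.57, 2.57, 3.14, 3.14, 3.14, 3.14].

### API

Orientations are given as a rotation vector (axis times angle).
In Python, from cell import bot, snapshot, close_job gives the robot as it stands.
- The arm moves only by the tool step_arm, never from a script. Its argument "plan" is a list of rows, each an object of numbers: "x", "y", "z": the shift along the tool's x, y, z in cm; "turn": the turn about the tool's z in rad; "jaw": the finger opening in cm, from 0 to 9.3. A call has exactly 5 rows; each row is the pose to reach, as a shift and turn from the pose commanded when the call began, along the tool's axes at that moment; what a row does not reach only later rows make up. A row lasts 1/8 s, in which the tool goes at most 62.5 mm and 10.7 degrees, less where a joint would pass 70% of its speed; a pose out of reach is approached as far as the arm can. A call with a gripper value outside its range is refused whole. The fingers move at their own pace and stop on an object; the grip force is fixed at half the most. Time passes only in rows, so rows that repeat a pose let the fingers close, or fill a call up. It gives the time, the measured TCP pose, the force, the opening and the grip force at its end, in the units of the state.
- bot.read_state(): the state, without advancing time (a new reading comes with each control period).
- snapshot(name): name is "side" or "top" or "wrist"; returns a dict with "image" (420x560x3 uint8, blue, green, red), "vertical_fov" (degrees; the focal length in pixels is half the picture's height over the tangent of half this angle, whatever the lens; pixels are square), "cx", "cy" (the principal point, pixels), "world_from_camera" (4x4, takes a point from camera to world coordinates); the wrist camera has in their place "T_tool_cam" (4x4, takes a point from camera to tool coordinates, whose origin is the TCP and whose axes are the flange's). Camera axes: x right, y up, looking along -z (the intrinsics and any distortion apply to the point x, -y, -z); pixel columns grow to the right and rows downward; lengths in m; the calibration is good to about 2 mm. A picture is of the moment at which its call begins: read the wrist's pose just before it. There is no depth.
- close_job(): hands the job in; it is judged then, once.
The state is a dict: "time": time; "qpos": joint angles; "qvel": joint speeds; "joint_torque": joint torques, N m; "tool_pos": TCP position; "eef_rot": TCP orientation; "ft_force": force on the tool from outside, world axes, zero at the start; "wrist_torque": the same for the moment, N m; "opening": opening from 0.0 (shut) to 1.0 (fully open); "grasp_force": force on a finger pad.
Only numpy, scipy, OpenCV 4.12 (cv2) and the standard library are available. Lean on these libraries where they do the work, as an engineer would, in place of code of your own. Each camera call takes 0.05 s, during which the arm holds its last target. There are 200 camera calls.

## Working session

There is one attempt and no reset: what is moved stays moved. The work goes in short steps, Python scripts to look and compute and a tool call to move; the robot and the scene stay as the last step left them, time stands still between calls to the robot, and variables do not carry over. Pictures are saved under pics/ and viewed, at most 10 in all, crops included, and the job is handed in when it is done.

Besides the shell and the picture viewer there is one more tool, called by a JSON object that holds its "op" and its "data". step_arm: Moves the arm, as the interface text tells. Its arguments: {"type":"object","properties":{"plan":{"type":"array","items":{"type":"object","properties":{"x":{"type":"number"},"y":{"type":"number"},"z":{"type":"number"},"turn":{"type":"number"},"jaw":{"type":"number"}}}}},"required":["plan"]}

```bash
mkdir -p pics; cat > h.py <<'E'
import numpy as np, cv2
from scipy.spatial.transform import Rotation as R
from cell import bot, snapshot, close_job
def cam(name):
    s=bot.read_state(); d=snapshot(name)
    if name=="wrist":
        T=np.eye(4);T[:3,:3]=R.from_rotvec(s["eef_rot"]).as_matrix();T[:3,3]=s["tool_pos"]
        W=T@np.array(d["T_tool_cam"])
    else: W=np.array(d["world_from_camera"])
    return d,W
def ray(d,W,u,v):
    f=210/np.tan(np.radians(d["vertical_fov"])/2)
    r=W[:3,:3]@np.array([(u-d["cx"])/f,-(v-d["cy"])/f,-1.]); return W[:3,3],r/np.linalg.norm(r)
def atz(d,W,u,v,z):
    o,r=ray(d,W,u,v); return o+r*(z-o[2])/r[2]
def tri(*rs):
    A=sum(np.eye(3)-np.outer(r,r) for o,r in rs);b=sum((np.eye(3)-np.outer(r,r))@o for o,r in rs)
    p=np.linalg.solve(A,b); return p,[np.linalg.norm(np.cross(p-o,r)) for o,r in rs]
E
python3 - <<'E'
from h import *
import pickle
s=bot.read_state(); print({k:np.round(v,3) for k,v in s.items()})
o={}
for n in("side","top","wrist"):
    d,W=cam(n);o[n]=(d,W);print(n,[k for k in d],d["vertical_fov"],d["cx"],d["cy"],np.round(W,3).tolist())
    for k in d:
        if k not in("image",) and 'dist' in k: print(k,d[k])
    cv2.imwrite(f"pics/{n}0.png",cv2.resize(d["image"],(800,600),interpolation=cv2.INTER_CUBIC))
pickle.dump(o,open("o.pkl","wb"))
E
```

```text
{'time': np.float64(0.0), 'qpos': array([ 1.131,  0.259,  1.536,  0.   ,  1.348, -0.203]), 'qvel': array([ 0.   , -0.001,  0.   , -0.   , -0.   , -0.001]), 'joint_torque': array([-1.0000e-03, -4.3732e+01, -2.8400e+01,  7.2000e-02,  4.1000e-02,
       -0.0000e+00]), 'tool_pos': array([0.129, 0.534, 0.237]), 'eef_rot': array([-3.710e-01, -3.119e+00,  3.000e-03]), 'ft_force': array([ 0.28 , -0.508, -0.197]), 'wrist_torque': array([ 0.046,  0.047, -0.013]), 'grasp_force': np.float64(0.0), 'opening': np.float64(0.998)}
side ['image', 'vertical_fov', 'cx', 'cy', 'world_from_camera'] 55.878769461717994 276.2497545178568 207.12415511849903 [[-0.929, 0.169, -0.33, 0.283], [-0.37, -0.465, 0.804, 0.811], [-0.017, 0.869, 0.495, 0.507], [0.0, 0.0, 0.0, 1.0]]
top ['image', 'vertical_fov', 'cx', 'cy', 'world_from_camera'] 46.87915293437231 278.18585000945507 212.37284444786542 [[-0.017, 0.996, -0.09, 0.464], [-1.0, -0.017, -0.002, 0.115], [-0.003, 0.09, 0.996, 1.168], [0.0, 0.0, 0.0, 1.0]]
wrist ['image', 'vertical_fov', 'cx', 'cy', 'T_tool_cam'] 64.46630632903124 275.13746548604905 207.9723725424109 [[0.234, -0.929, -0.287, 0.048], [0.972, 0.223, 0.072, 0.554], [-0.003, -0.296, 0.955, 0.383], [0.0, 0.0, 0.0, 1.0]]
```

View pics/top0.png

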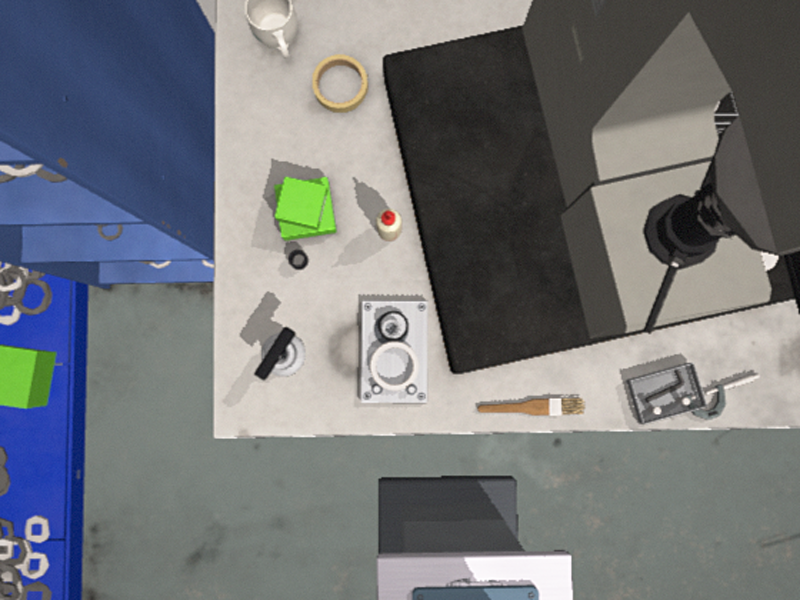

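View pics/side0.png

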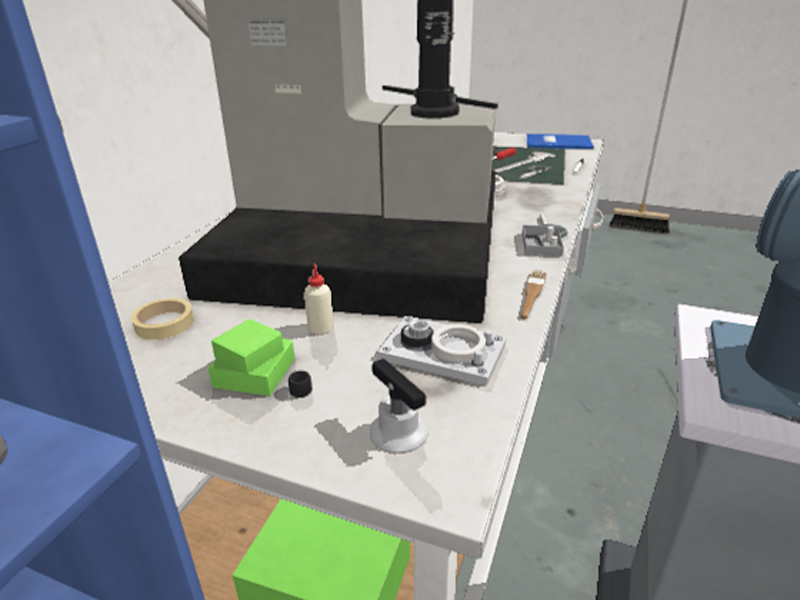

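The top view shows the key at (275,353), with the stand foot at about (285,353). The fixture is at (393,350) with the screw at (392,325), the ring at (393,362) and the pins at (376,390) and (411,390). The side view shows the bar at (398,383) and the stand at (399,430). Next I'll look at enlarged crops.

```bash
python3 - <<'E'
import pickle,cv2
o=pickle.load(open("o.pkl","rb"))
t=o["top"][0]["image"][195:295,160:310]; s=o["side"][0]["image"][210:325,220:370]
cv2.imwrite("pics/topc.png",cv2.resize(t,None,fx=5,fy=5,interpolation=cv2.INTER_CUBIC))
cv2.imwrite("pics/sidec.png",cv2.resize(s,None,fx=5,fy=5,interpolation=cv2.INTER_CUBIC))
E
```

```text
(no output)
```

View pics/topc.png

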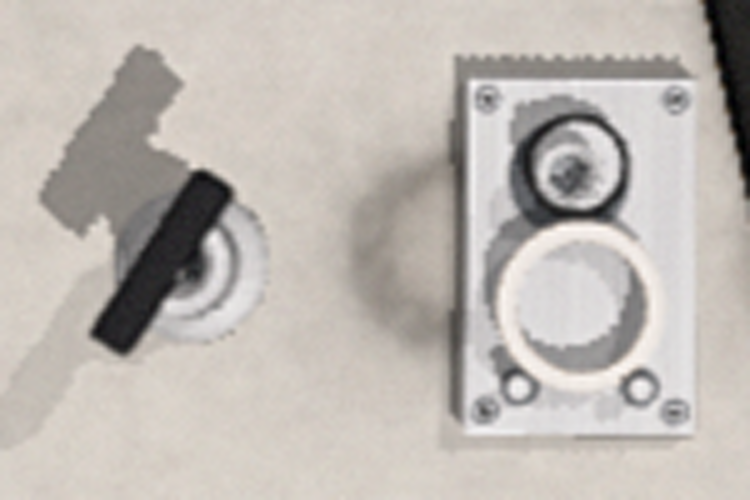

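View pics/sidec.png

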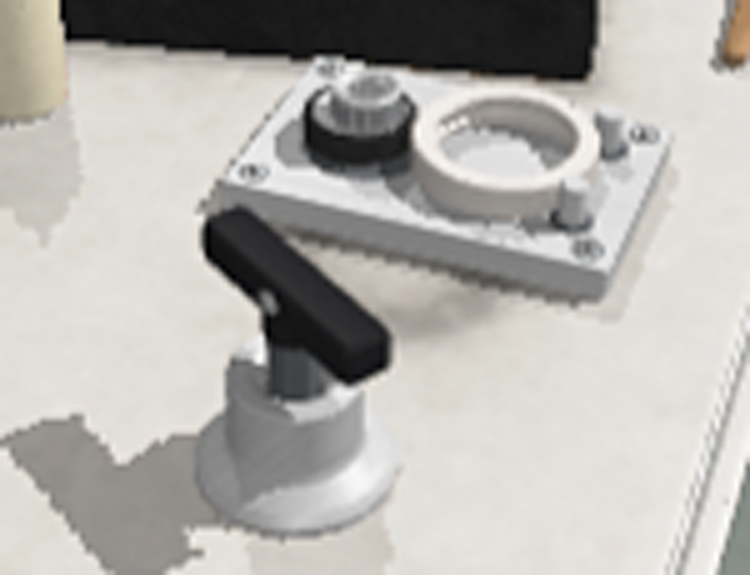

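```bash
cat >> h.py <<'E'
def tc(U,V): return 160+(U+.5)/5-.5,195+(V+.5)/5-.5
def sc(U,V): return 220+(U+.5)/5-.5,210+(V+.5)/5-.5
E
python3 - <<'E'
from h import *
import pickle
o=pickle.load(open("o.pkl","rb"));T=o["top"];S=o["side"]
for n,a,b in[("bar",(163,262),(297,293.5)),("sockmouth",(575,163),(374,88)),("ring top",(581,305),(506,145)),("pinL",(519,382),(576,184)),("pinR",(641,382),(609,116))]:
    p,e=tri(ray(*T,*tc(*a)),ray(*S,*sc(*b)));print(n,p.round(4),np.round(e,4))
# plate corners at z=.016 from top
c=[atz(*T,*tc(*q),.016) for q in[(468,78),(694,78),(694,435),(463,435)]];print(np.round(c,4).tolist())
# bar ends axis from top z .088
e1=atz(*T,*tc(218,180),.088);e2=atz(*T,*tc(109,344),.088);print(e1,e2,np.arctan2(*(e1-e2)[1::-1]),(e1+e2)/2,np.linalg.norm(e1-e2))
print("foot c",atz(*T,*tc(190,267),.005), "tube", atz(*T,*tc(195,262),.044))
s=bot.read_state();M=R.from_rotvec(s["eef_rot"]).as_matrix();print(M.round(3),s["tool_pos"])
print(np.linalg.inv(np.block([[M,s["tool_pos"][:,None]],[np.zeros((1,3)),1]]))@o["wrist"][1])
E
```

```text
bar [0.4864 0.3107 0.0783] [0.0011 0.0011]
sockmouth [0.527  0.1244 0.0418] [0.004 0.004]
ring top [0.4639 0.1237 0.026 ] [0.0011 0.0011]
pinL [0.4275 0.1528 0.034 ] [0.0023 0.0023]
pinR [0.4269 0.0962 0.0323] [0.0019 0.0019]
[[0.5739, 0.1763, 0.016], [0.5721, 0.0683, 0.016], [0.403, 0.0718, 0.016], [0.4049, 0.1808, 0.016]]
[0.52326784 0.28464919 0.088     ] [0.45124871 0.33328545 0.088     ] -0.5939723867685901 [0.48725827 0.30896732 0.088     ] 0.08690363763009706
foot c [0.48631929 0.31125952 0.005     ] tube [0.48784327 0.30235008 0.044     ]
[[-0.972  0.235 -0.001]
 [ 0.235  0.972 -0.001]
 [ 0.    -0.001 -1.   ]] [0.12884201 0.53430295 0.23701742]
[[ 4.12292116e-04  9.55202272e-01  2.95953459e-01  8.32613499e-02]
 [ 9.99998663e-01 -8.62139721e-04  1.38949636e-03 -2.09765190e-04]
 [ 1.58240331e-03  2.95952491e-01 -9.55201350e-01 -1.46365194e-01]
 [ 0.00000000e+00  0.00000000e+00  0.00000000e+00  1.00000000e+00]]
```

View pics/wrist0.png

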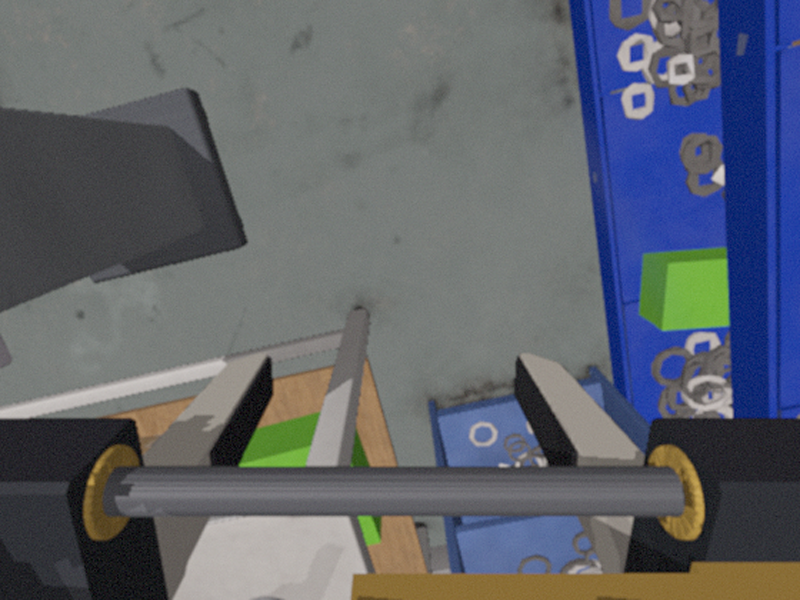

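The wrist camera at the start looks off the bench at the floor and shelf, so it shows nothing useful yet. I'll move to a spot over the socket for a close look.

{"op": "step_arm", "data": {"plan": [{"x": -4.8, "y": -3.0}, {"x": -9.6, "y": -6.0}, {"x": -14.4, "y": -9.0}, {"x": -19.2, "y": -12.0}, {"x": -24, "y": -15}]}}

```text
invalid input
```

{"op": "step_arm", "data": {"plan": [{"x": -5.0, "y": -3.2, "z": 2}, {"x": -10, "y": -6.4, "z": 4}, {"x": -15, "y": -9.6, "z": 7}, {"x": -20, "y": -12.8, "z": 9}, {"x": -24.3, "y": -15.5, "z": 11.5}]}}

```text
invalid input
```

```bash
python3 - <<'E'
from h import *
import pickle
s=bot.read_state();print(s["tool_pos"].round(4),s["eef_rot"].round(3),s["qpos"].round(3),s["time"],s["ft_force"].round(2))
o=cam("wrist");pickle.dump(o,open("w1.pkl","wb"))
d,W=o
im=d["image"]
f=333
for n,P in dict(sock=(.527,.124,.046),bar=(.4864,.3107,.079)).items():
    c=np.linalg.inv(W)@np.r_[P,1];f=210/np.tan(np.radians(d["vertical_fov"])/2);u,v=d["cx"]+f*c[0]/-c[2],d["cy"]-f*c[1]/-c[2];print(n,u,v)
    if n=="sock": u0,v0=int(u)-70,int(v)-52
print(u0,v0)
cv2.imwrite("pics/w1.png",cv2.resize(im,(800,600)))
cv2.imwrite("pics/w1c.png",cv2.resize(im[max(v0,0):v0+105,max(u0,0):u0+140],None,fx=5.5,fy=5.5,interpolation=cv2.INTER_CUBIC))
E
```

```text
[0.1288 0.5343 0.237 ] [-3.710e-01 -3.119e+00  2.000e-03] [ 1.131  0.259  1.536  0.     1.348 -0.203] 0.15 [-0.37 -0.49  0.16]
sock 68.26870009816457 507.2938217369435
bar 173.19637840214943 492.9259293252401
-2 455Traceback (most recent call last):
  File "<stdin>", line 13, in <module>
cv2.error: OpenCV(4.12.0) /io/opencv/modules/imgproc/src/resize.cpp:4208: error: (-215:Assertion failed) !ssize.empty() in function 'resize'
```

{"op": "step_arm", "data": {"plan": [{"x": -4.8, "y": -3.0, "z": 0, "turn": 0, "jaw": 9.3}, {"x": -9.6, "y": -6.0, "z": 0, "turn": 0, "jaw": 9.3}, {"x": -14.4, "y": -9.0, "z": 0, "turn": 0, "jaw": 9.3}, {"x": -19.2, "y": -12.0, "z": 0, "turn": 0, "jaw": 9.3}, {"x": -24, "y": -15, "z": 0, "turn": 0, "jaw": 9.3}]}}

```text
time: 0.82
tool_pos: [0.3281, 0.3311, 0.2377]
eef_rot: [0.371, 3.119, 0.0]
ft_force: [1.2, 0.9, 0.0]
opening: 1.001
grasp_force: 0.0
```

{"op": "step_arm", "data": {"plan": [{"x": -5.0, "y": -3.2, "z": 2, "turn": 0, "jaw": 9.3}, {"x": -10, "y": -6.4, "z": 4, "turn": 0, "jaw": 9.3}, {"x": -15, "y": -9.6, "z": 7, "turn": 0, "jaw": 9.3}, {"x": -20, "y": -12.8, "z": 9, "turn": 0, "jaw": 9.3}, {"x": -24.3, "y": -15.5, "z": 11.5, "turn": 0, "jaw": 9.3}]}}

```text
time: 1.45
tool_pos: [0.5286, 0.1232, 0.1222]
eef_rot: [0.372, 3.118, 0.0]
ft_force: [0.6, 0.7, -0.7]
opening: 1.0
grasp_force: 0.0
```

```bash
cat >> h.py <<'E'
def proj(d,W,P):
    c=np.linalg.inv(W)@np.r_[P,1];f=210/np.tan(np.radians(d["vertical_fov"])/2);return d["cx"]+f*c[0]/-c[2],d["cy"]-f*c[1]/-c[2]
E
python3 - <<'E'
from h import *
import pickle
s=bot.read_state();print(s["tool_pos"].round(4),s["eef_rot"].round(3),s["qpos"].round(3),s["time"],s["ft_force"].round(2))
o=cam("wrist");o=cam("wrist");pickle.dump(o,open("w1.pkl","wb"))
d,W=o
im=d["image"]
u,v=proj(d,W,(.527,.124,.046));u0,v0=max(0,int(u)-70),max(0,int(v)-52);print(u,v,u0,v0,proj(d,W,(.4864,.3107,.079)))
cv2.imwrite("pics/w1.png",cv2.resize(im,(800,600)))
cv2.imwrite("pics/w1c.png",cv2.resize(im[v0:v0+105,u0:u0+140],None,fx=5.5,fy=5.5,interpolation=cv2.INTER_CUBIC))
E
```

```text
[0.5286 0.1232 0.1222] [0.372 3.118 0.   ] [ 0.023  0.35   1.71   0.     1.08  -1.31 ] 1.45 [ 0.61  0.7  -0.74]
282.4700545492734 220.95896156470923 212 168 (np.float64(611.3165395637398), np.float64(92.16940914314809))
```

View pics/w1c.png

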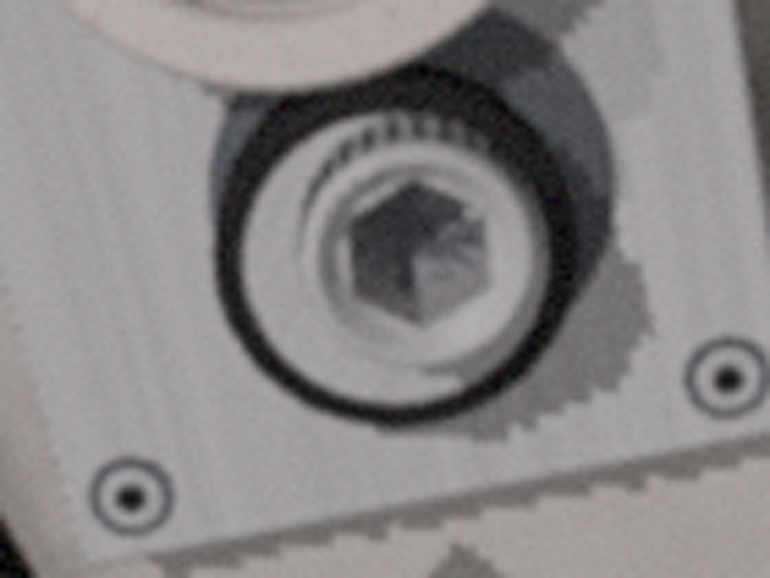

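The crop shows the hex clearly. Its corners are at (415,182), (487,217), (488,290), (420,323), (355,288) and (352,215), and the centre is near (420,253).

```bash
python3 - <<'E'
from h import *
import pickle
o=pickle.load(open("w1.pkl","rb"))
q=[(415,182),(487,217),(488,290),(420,323),(355,288),(352,215)]
P=np.array([atz(*o,212+(a+.5)/5.5-.5,168+(b+.5)/5.5-.5,.0435) for a,b in q]);c=P.mean(0);print(c,P-c)
a=np.arctan2(*(P-c)[:,1::-1].T);print(np.degrees(a)%60,np.linalg.norm(P-c,axis=1))
t=np.angle(np.mean(np.exp(6j*a)))/6;print("corner ang",np.degrees(t)%60)
E
```

```text
[0.52343273 0.12877068 0.0435    ] [[-0.00928108  0.00157104  0.        ]
 [-0.00264886  0.00937486  0.        ]
 [ 0.00693464  0.00739211  0.        ]
 [ 0.00926991 -0.00208691  0.        ]
 [ 0.00265774 -0.00909595  0.        ]
 [-0.00693235 -0.00715515  0.        ]]
[50.39242901 45.77761167 46.8288874  47.31266374 46.28779277 45.9060731 ] [0.00941311 0.00974189 0.01013571 0.00950191 0.00947628 0.00996261]
corner ang 47.07448128411517
```

{"op": "step_arm", "data": {"plan": [{"x": 1.5, "y": 3.0, "z": -3, "turn": 0.08, "jaw": 9.3}, {"x": 3.5, "y": 7.0, "z": -6, "turn": 0.16, "jaw": 9.3}, {"x": 5.5, "y": 11.0, "z": -8, "turn": 0.24, "jaw": 9.3}, {"x": 7.4, "y": 15.0, "z": -8, "turn": 0.32, "jaw": 9.3}, {"x": 8.4, "y": 17.2, "z": -8, "turn": 0.36, "jaw": 9.3}]}}

```text
time: 2.17
tool_pos: [0.4842, 0.3144, 0.2034]
eef_rot: [0.923, 3.003, 0.001]
ft_force: [-0.3, 0.4, 0.1]
opening: 0.999
grasp_force: 0.0
```

```bash
python3 - <<'E'
from h import *
import pickle
s=bot.read_state();print(s["tool_pos"].round(4),s["eef_rot"].round(3),s["qpos"].round(3),s["time"],s["ft_force"].round(2))
o=cam("wrist");o=cam("wrist");pickle.dump(o,open("w2.pkl","wb"))
d,W=o
im=d["image"]
u,v=proj(d,W,(.4864,.3107,.079));u0,v0=max(0,int(u)-90),max(0,int(v)-67);print(u,v,u0,v0,proj(d,W,(.527,.124,.046)))
cv2.imwrite("pics/w2.png",cv2.resize(im,(800,600)))
cv2.imwrite("pics/w2c.png",cv2.resize(im[v0:v0+135,u0:u0+180],None,fx=4.4,fy=4.4,interpolation=cv2.INTER_CUBIC))
E
```

```text
[0.4842 0.3144 0.2034] [9.230e-01 3.003e+00 1.000e-03] [ 3.820e-01  3.310e-01  1.520e+00  1.000e-03  1.289e+00 -5.920e-01] 2.175 [-0.29  0.37  0.12]
272.0213630501572 213.45582834912267 182 146 (np.float64(149.79743817193636), np.float64(326.7084876231397))
```

View pics/w2c.png

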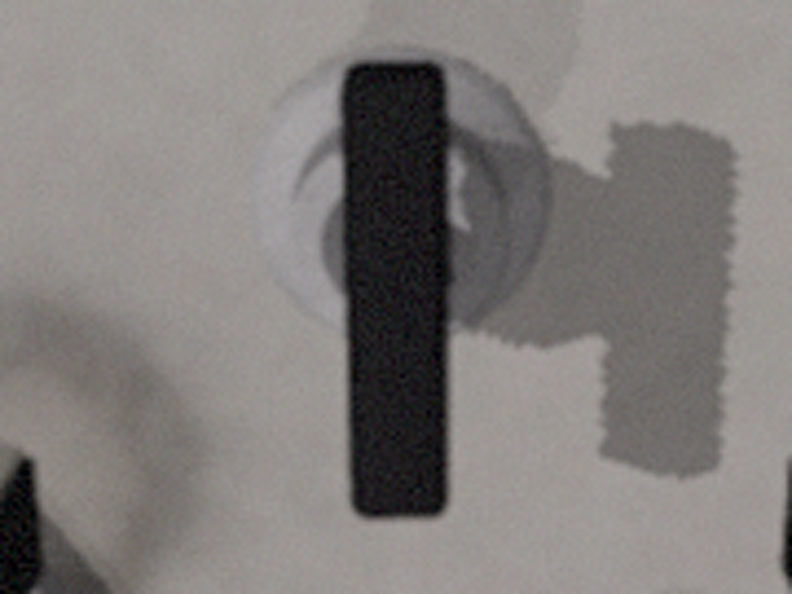

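The crop shows the bar's corners at (343,62), (444,62), (352,517) and (447,517), and the shank's root lies near (397,289) along the bar.

```bash
python3 - <<'E'
from h import *
import pickle
o2=pickle.load(open("w2.pkl","rb"));o1=pickle.load(open("w1.pkl","rb"));o=pickle.load(open("o.pkl","rb"))
px=lambda a,b:(182+(a+.5)/4.4-.5,146+(b+.5)/4.4-.5)
P=np.array([atz(*o2,*px(a,b),.088) for a,b in[(343,62),(444,62),(447,517),(352,517)]]);print(P.mean(0))
ax=(P[0]+P[1]-P[2]-P[3]);print("bar yaw",np.arctan2(ax[1],ax[0]),np.linalg.norm(ax)/2,np.linalg.norm(P[1]-P[0]))
s=bot.read_state();M=R.from_rotvec(s["eef_rot"]).as_matrix();print("tool x yaw",np.arctan2(M[1,0],M[0,0]))
p,e=tri(ray(*o2,*px(397,289)),ray(*o["top"],*tc(163,262)),ray(*o["side"],*sc(297,293.5)));print("bar tri3",p,e)
print("foot ctr by w2",atz(*o2,*px(400,193),.006), atz(*o["top"],*tc(190,267),.006))
# socket: search the head in w2 : save crop for reuse, and plate screws in w1 vs top
px1=lambda a,b:(212+(a+.5)/5.5-.5,168+(b+.5)/5.5-.5)
print("plate screws w1",[atz(*o1,*px1(*q),.016).round(4) for q in[(131,497),(728,378)]],"top",[atz(*o["top"],*tc(*q),.016).round(4) for q in[(676,100),(487,98)]])
d,W=o2;u,v=map(int,proj(d,W,(.525,.127,.046)));c=d["image"][v-40:v+41,u-54:u+54];cv2.imwrite("pics/w2s.png",cv2.resize(c,None,fx=7,fy=7,interpolation=cv2.INTER_CUBIC));print(u-54,v-40)
E
```

```text
[0.48420634 0.3120253  0.088     ]
bar yaw 2.5547613491717076 0.08977937572025674 0.01806856656592382
tool x yaw 2.5479658735513393
bar tri3 [0.48588718 0.31099919 0.07816188] [np.float64(0.0010345586390754042), np.float64(0.00147899497356897), np.float64(0.0008162262425191327)]
foot ctr by w2 [0.48394659 0.31230073 0.006     ] [0.48630013 0.31109063 0.006     ]
plate screws w1 [array([0.5597, 0.077 , 0.016 ]), array([0.5618, 0.167 , 0.016 ])] top [array([0.5617, 0.0771, 0.016 ]), array([0.5642, 0.1673, 0.016 ])]
96 284
```

View pics/w2s.png

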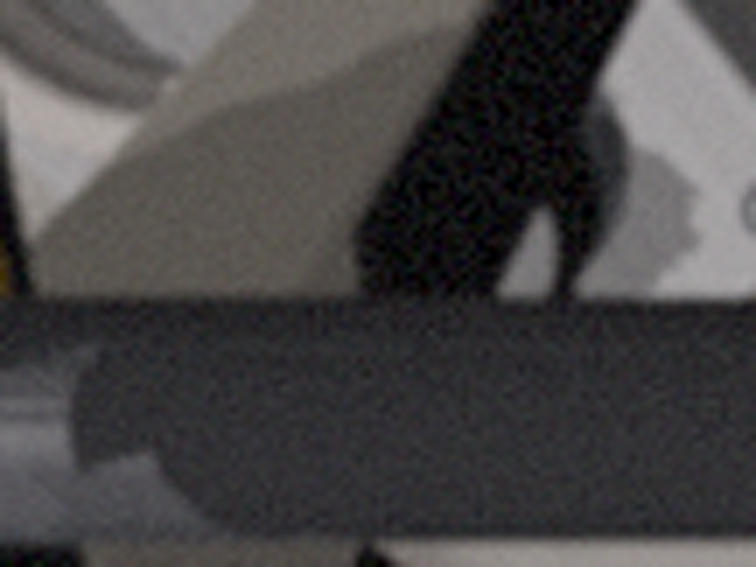

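The gripper hides the socket in this view, so it doesn't help. I'll cross-check the socket with the top view's pixels.

```bash
python3 - <<'E'
from h import *
import pickle
o=pickle.load(open("o.pkl","rb"));o1=pickle.load(open("w1.pkl","rb"))
for q in[(572,175),(578,165),(575,168)]: print(atz(*o["top"],*tc(*q),.0435))
for q in[(374,88),(378,90)]: print("side",atz(*o["side"],*sc(*q),.046))
px1=lambda a,b:(212+(a+.5)/5.5-.5,168+(b+.5)/5.5-.5)
w=ray(*o1,*px1(420,253))
for z in(.036,.0435,.05): print(z,atz(*o1,*px1(420,253),z))
print("head ring centre",atz(*o1,*px1(424,258),.046))
for q in[(374,88),(378,90)]:print(tri(w,ray(*o["top"],*tc(572,172)),ray(*o["side"],*sc(*q))))
E
```

```text
[0.52519436 0.12704192 0.0435    ]
[0.52979919 0.12417652 0.0435    ]
[0.52842702 0.12559419 0.0435    ]
side [0.52084647 0.12978408 0.046     ]
side [0.5186991  0.13069685 0.046     ]
0.036 [0.52591981 0.12850758 0.036     ]
0.0435 [0.52345594 0.12882872 0.0435    ]
0.05 [0.52132059 0.12910705 0.05      ]
head ring centre [0.52339916 0.12927546 0.046     ]
(array([0.52396187, 0.12753256, 0.0438517 ]), [np.float64(0.0014298534876618079), np.float64(0.0026556048109851378), np.float64(0.00220222772876741)])
(array([0.52344966, 0.12740378, 0.04321786]), [np.float64(0.001416074613610443), np.float64(0.003174309274374195), np.float64(0.0034154345942580037)])
```

{"op": "step_arm", "data": {"plan": [{"x": -2, "y": -2, "z": 0, "turn": 0.18, "jaw": 9.3}, {"x": -5, "y": -5, "z": 0, "turn": 0.36, "jaw": 9.3}, {"x": -8, "y": -8, "z": 2, "turn": 0.54, "jaw": 9.3}, {"x": -11, "y": -11, "z": 5, "turn": 0.72, "jaw": 9.3}, {"x": -13.7, "y": -13.2, "z": 8, "turn": 0.9, "jaw": 9.3}]}}

```text
time: 2.9
tool_pos: [0.5245, 0.1235, 0.1223]
eef_rot: [2.144, 2.295, 0.0]
ft_force: [-0.1, 0.4, 0.4]
opening: 1.0
grasp_force: 0.0
```

{"op": "step_arm", "data": {"plan": [{"x": 0, "y": 0, "z": 0, "turn": 0.15, "jaw": 9.3}, {"x": 0, "y": 0, "z": 0, "turn": 0.3, "jaw": 9.3}, {"x": 0, "y": 0, "z": 0, "turn": 0.3, "jaw": 9.3}, {"x": 0, "y": 0, "z": 0, "turn": 0.3, "jaw": 9.3}, {"x": 0, "y": 0, "z": 0, "turn": 0.3, "jaw": 9.3}]}}

```text
time: 3.52
tool_pos: [0.5247, 0.1256, 0.1228]
eef_rot: [2.456, 1.959, 0.0]
ft_force: [0.4, -0.1, -0.2]
opening: 1.001
grasp_force: 0.0
```

```bash
python3 - <<'E'
from h import *
import pickle
s=bot.read_state();M=R.from_rotvec(s["eef_rot"]).as_matrix();print(s["tool_pos"].round(4),np.arctan2(M[1,0],M[0,0]),s["qpos"].round(3),s["time"])
o=cam("wrist");pickle.dump(o,open("w3.pkl","wb"))
d,W=o;im=d["image"]
u,v=proj(d,W,(.524,.128,.046));u0,v0=max(0,int(u)-70),max(0,int(v)-52);print(u0,v0)
cv2.imwrite("pics/w3c.png",cv2.resize(im[v0:v0+105,u0:u0+140],None,fx=5.5,fy=5.5,interpolation=cv2.INTER_CUBIC))
E
```

```text
[0.5247 0.1256 0.1228] 1.346806900759613 [ 0.028  0.345  1.717 -0.     1.08   0.252] 3.525
204 170
```

View pics/w3c.png

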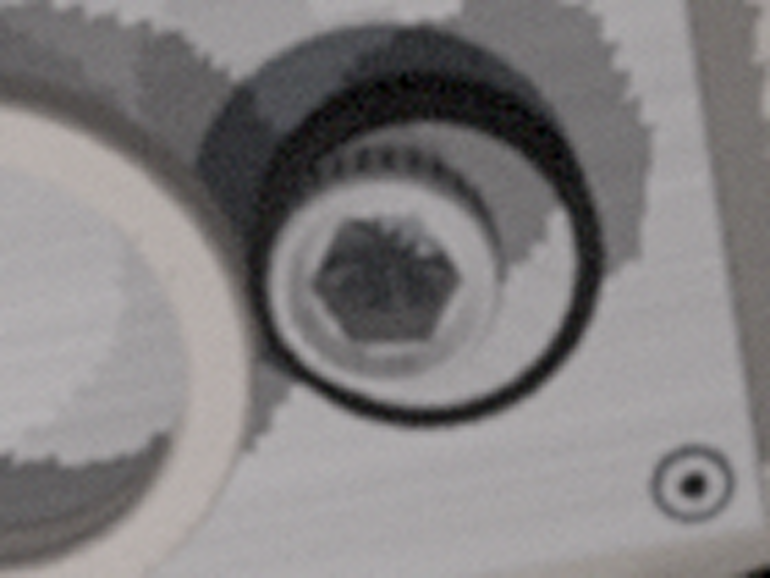

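The hex corners are at (313,280), (350,217), (425,218), (461,278), (425,342) and (348,343), with the centre near (387,280). I'll combine this with the first view to cancel the wrist camera's mounting bias.

```bash
python3 - <<'E'
from h import *
import pickle
o1,o3,o2=[pickle.load(open(f"w{k}.pkl","rb")) for k in(1,3,2)]
def hexa(o,q,u0,v0):
    P=np.array([atz(*o,u0+(a+.5)/5.5-.5,v0+(b+.5)/5.5-.5,.0435) for a,b in q]);c=P.mean(0);a=np.arctan2(*(P-c)[:,1::-1].T)
    return c,np.degrees(np.angle(np.mean(np.exp(6j*a)))/6)%60,np.linalg.norm(P-c,axis=1).mean()
h1=hexa(o1,[(415,182),(487,217),(488,290),(420,323),(355,288),(352,215)],212,168)
h3=hexa(o3,[(313,280),(350,217),(425,218),(461,278),(425,342),(348,343)],204,170)
print(h1,h3)
def yawM(y): return np.array([[np.cos(y),np.sin(y)],[np.sin(y),-np.cos(y)]])
M1,M3,M2=yawM(2.904),yawM(1.3468),yawM(2.548)
b=np.linalg.solve(M1-M3,(h3[0]-h1[0])[:2]);p=h1[0][:2]+M1@b
print("bias tool",b,"socket",p)
print("bar corrected", np.array([.48420634,.3120253])+M2@b)
s=bot.read_state();x=s["tool_pos"];d=np.array([.4855,.3115])-x[:2];print(x,M3.T@d)
E
```

```text
(array([0.52343273, 0.12877068, 0.0435    ]), np.float64(47.07448128411517), np.float64(0.00970525169918652)) (array([0.52411287, 0.1287063 , 0.0435    ]), np.float64(47.20822251231916), np.float64(0.00986916544421292))
bias tool [-0.00038752 -0.00029397] socket [0.52374017 0.12839376]
bar corrected [0.48436314 0.31156486]
[0.52475375 0.12565923 0.12278295] [ 0.17247866 -0.07955351]
```

{"op": "step_arm", "data": {"plan": [{"x": 2, "y": -1, "z": -3, "turn": -0.18, "jaw": 9.3}, {"x": 6, "y": -3, "z": -5, "turn": -0.36, "jaw": 9.3}, {"x": 10, "y": -5, "z": -5, "turn": -0.54, "jaw": 9.3}, {"x": 14, "y": -7, "z": -5, "turn": -0.72, "jaw": 9.3}, {"x": 17.2, "y": -8.1, "z": -5, "turn": -0.9, "jaw": 9.3}]}}

```text
time: 4.2
tool_pos: [0.4835, 0.3132, 0.1729]
eef_rot: [-1.35, -2.837, -0.0]
ft_force: [-0.3, -0.5, 0.1]
opening: 1.001
grasp_force: 0.0
```

{"op": "step_arm", "data": {"plan": [{"x": 0, "y": 0, "z": 1, "turn": -0.16, "jaw": 9.3}, {"x": 0, "y": 0, "z": 2, "turn": -0.308, "jaw": 9.3}, {"x": 0, "y": 0, "z": 3, "turn": -0.308, "jaw": 9.3}, {"x": 0, "y": 0, "z": 4, "turn": -0.308, "jaw": 9.3}, {"x": 0, "y": 0, "z": 4, "turn": -0.308, "jaw": 9.3}]}}

```text
time: 4.82
tool_pos: [0.4839, 0.311, 0.1317]
eef_rot: [-0.914, -3.004, 0.002]
ft_force: [0.1, 0.0, 0.3]
opening: 0.997
grasp_force: 0.0
```

```bash
cat >> h.py <<'E'
def rel(p,yaw):
    s=bot.read_state();M=R.from_rotvec(s["eef_rot"]).as_matrix();y=np.arctan2(M[1,0],M[0,0])
    print("pos",s["tool_pos"].round(4),"yaw",round(y,4),"j6",s["qpos"][5].round(3),"t",s["time"].round(2),"F",s["ft_force"].round(2),"T",s["wrist_torque"].round(3),"open",s["opening"].round(3),"grip",s["grasp_force"].round(1))
    print("move cm",(100*M.T@(np.array(p)-s["tool_pos"])).round(3),"turn",round(-((yaw-y+np.pi)%(2*np.pi)-np.pi),4))
E
python3 -c "
from h import *
rel((.4843,.3117,.079),2.5548)"
```

```text
Traceback (most recent call last):
  File "h.py", line 25, in rel
    print("pos",s["tool_pos"].round(4),"yaw",round(y,4),"j6",s["qpos"][5].round(3),"t",s["time"].round(2),"F",s["ft_force"].round(2),"T",s["wrist_torque"].round(3),"open",s["opening"].round(3),"grip",s["grasp_force"].round(1))
                                                                                       ^^^^^^^^^^^^^^^
AttributeError: 'float' object has no attribute 'round'
```

{"op": "step_arm", "data": {"plan": [{"x": 0, "y": 0.08, "z": 1.5, "turn": 0, "jaw": 9.3}, {"x": 0, "y": 0.08, "z": 3, "turn": 0, "jaw": 9.3}, {"x": 0, "y": 0.08, "z": 4.4, "turn": 0, "jaw": 9.3}, {"x": 0, "y": 0.08, "z": 5.2, "turn": 0, "jaw": 6}, {"x": 0, "y": 0.08, "z": 5.2, "turn": 0, "jaw": 4}]}}

```text
time: 5.45
tool_pos: [0.4843, 0.3118, 0.0797]
eef_rot: [-0.911, -3.005, 0.002]
ft_force: [0.3, 0.2, -0.5]
opening: 0.834
grasp_force: 0.0
```

{"op": "step_arm", "data": {"plan": [{"x": 0, "y": 0, "z": 0, "turn": 0, "jaw": 3}, {"x": 0, "y": 0, "z": 0, "turn": 0, "jaw": 1}, {"x": 0, "y": 0, "z": 0, "turn": 0, "jaw": 1}, {"x": 0, "y": 0, "z": 0, "turn": 0, "jaw": 1}, {"x": 0, "y": 0, "z": 0, "turn": 0, "jaw": 1}]}}

```text
time: 6.08
tool_pos: [0.4849, 0.3121, 0.0808]
eef_rot: [0.912, 3.006, 0.0]
ft_force: [-0.1, -0.6, -0.6]
opening: 0.294
grasp_force: 0.0
```

```bash
sed -i 's/s\["time"\].round(2)/round(float(s["time"]),2)/' h.py; python3 -c "
from h import *
rel((.4843,.3117,.079),2.5548)"
```

```text
Traceback (most recent call last):
  File "h.py", line 25, in rel
    print("pos",s["tool_pos"].round(4),"yaw",round(y,4),"j6",s["qpos"][5].round(3),"t",round(float(s["time"]),2),"F",s["ft_force"].round(2),"T",s["wrist_torque"].round(3),"open",s["opening"].round(3),"grip",s["grasp_force"].round(1))
                                                                                                                                                                                  ^^^^^^^^^^^^^^^^^^
AttributeError: 'float' object has no attribute 'round'
```

{"op": "step_arm", "data": {"plan": [{"x": 0, "y": 0, "z": 0, "turn": 0, "jaw": 1}, {"x": 0, "y": 0, "z": 0, "turn": 0, "jaw": 1}, {"x": 0, "y": 0, "z": 0, "turn": 0, "jaw": 1}, {"x": 0, "y": 0, "z": 0, "turn": 0, "jaw": 1}, {"x": 0, "y": 0, "z": 0, "turn": 0, "jaw": 1}]}}

```text
time: 6.7
tool_pos: [0.4849, 0.3121, 0.0807]
eef_rot: [0.911, 3.006, 0.0]
ft_force: [-0.2, 0.5, 0.8]
opening: 0.215
grasp_force: 30.0
```

```bash
sed -i 's/s\["opening"\].round(3)/round(float(s["opening"]),3)/;s/s\["grasp_force"\].round(1)/round(float(s["grasp_force"]),1)/' h.py; python3 -c "
from h import *
rel((.4843,.3117,.079),2.5548)"
```

```text
pos [0.4849 0.3121 0.0807] yaw 2.5529 j6 -0.604 t 6.7 F [-0.24  0.47  0.77] T [ 0.05   0.019 -0.027] open 0.215 grip 30.0
move cm [ 0.03  -0.064  0.17 ] turn -0.0019
```

{"op": "step_arm", "data": {"plan": [{"x": 0, "y": 0, "z": -1, "turn": 0, "jaw": 1}, {"x": 0, "y": 0, "z": -2.5, "turn": 0, "jaw": 1}, {"x": 0, "y": 0, "z": -4, "turn": 0, "jaw": 1}, {"x": 0, "y": 0, "z": -5.5, "turn": 0, "jaw": 1}, {"x": 0, "y": 0, "z": -6, "turn": 0, "jaw": 1}]}}

```text
time: 7.32
tool_pos: [0.4856, 0.3124, 0.1425]
eef_rot: [0.911, 3.004, 0.003]
ft_force: [-0.1, -0.5, -2.4]
opening: 0.215
grasp_force: 30.0
```

{"op": "step_arm", "data": {"plan": [{"x": -1.5, "y": -1.5, "z": 0, "turn": -0.1, "jaw": 1}, {"x": -4.7, "y": -4.6, "z": 0, "turn": -0.2, "jaw": 1}, {"x": -7.9, "y": -7.7, "z": 0, "turn": -0.3, "jaw": 1}, {"x": -11, "y": -10.8, "z": 0, "turn": -0.364, "jaw": 1}, {"x": -13.4, "y": -13.1, "z": 0, "turn": -0.364, "jaw": 1}]}}

```text
time: 7.95
tool_pos: [0.5236, 0.1269, 0.1407]
eef_rot: [-0.352, -3.122, 0.0]
ft_force: [-0.5, 0.3, -4.2]
opening: 0.213
grasp_force: 30.0
```

{"op": "step_arm", "data": {"plan": [{"x": 0, "y": 0, "z": 0, "turn": 0, "jaw": 1}, {"x": 0, "y": 0, "z": 0, "turn": 0, "jaw": 1}, {"x": 0, "y": 0, "z": 0, "turn": 0, "jaw": 1}, {"x": 0, "y": 0, "z": 0, "turn": 0, "jaw": 1}, {"x": 0, "y": 0, "z": 0, "turn": 0, "jaw": 1}]}}

```text
time: 8.57
tool_pos: [0.5234, 0.1293, 0.1406]
eef_rot: [-0.351, -3.122, -0.0]
ft_force: [0.9, -0.5, -3.5]
opening: 0.215
grasp_force: 30.0
```

```bash
python3 -c "
from h import *
rel((.5240,.1285,.1187),2.9173)
d,W=cam('side');u,v=map(int,proj(d,W,(.524,.1285,.07)));print(u,v)
cv2.imwrite('pics/s1.png',cv2.resize(d['image'][v-50:v+45,u-60:u+60],None,fx=6,fy=6,interpolation=cv2.INTER_CUBIC))"
```

```text
pos [0.5234 0.1293 0.1406] yaw 2.9178 j6 -1.312 t 8.57 F [ 0.93 -0.49 -3.45] T [-0.01  -0.018  0.008] open 0.215 grip 30.0
move cm [-0.081 -0.061  2.193] turn 0.0005
293 217
```

View pics/s1.png

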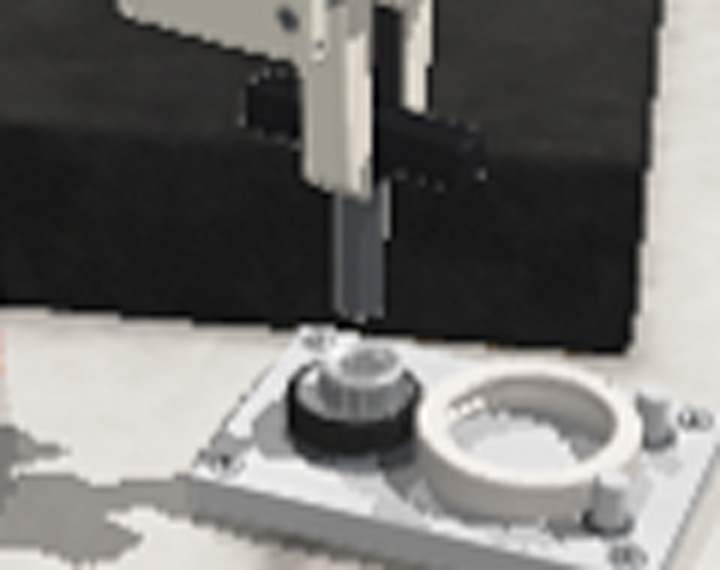

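My last picture shows the key upright, its tip about 20 mm above the screw head and close to the axis. I'll lower it gently.

{"op": "step_arm", "data": {"plan": [{"x": -0.04, "y": -0.03, "z": 0.5, "turn": 0, "jaw": 1}, {"x": -0.08, "y": -0.06, "z": 1, "turn": 0, "jaw": 1}, {"x": -0.08, "y": -0.06, "z": 1.5, "turn": 0, "jaw": 1}, {"x": -0.08, "y": -0.06, "z": 2.0, "turn": 0, "jaw": 1}, {"x": -0.08, "y": -0.06, "z": 2.0, "turn": 0, "jaw": 1}]}}

```text
time: 9.25
tool_pos: [0.5238, 0.1279, 0.12]
eef_rot: [-0.352, -3.121, 0.0]
ft_force: [-0.2, -0.4, -3.6]
opening: 0.214
grasp_force: 30.0
```

```bash
python3 -c "
from h import *
rel((.5240,.1285,.1187),2.9173)"
```

```text
pos [0.5238 0.1279 0.12  ] yaw 2.9167 j6 -1.313 t 9.25 F [-0.16 -0.44 -3.57] T [ 0.04  -0.045  0.026] open 0.214 grip 30.0
move cm [-0.008  0.067  0.132] turn -0.0006
```

{"op": "step_arm", "data": {"plan": [{"x": 0, "y": 0.05, "z": 0.1, "turn": 0, "jaw": 1}, {"x": 0, "y": 0.05, "z": 0.2, "turn": 0, "jaw": 1}, {"x": 0, "y": 0.05, "z": 0.3, "turn": 0, "jaw": 1}, {"x": 0, "y": 0.05, "z": 0.4, "turn": 0, "jaw": 1}, {"x": 0, "y": 0.05, "z": 0.4, "turn": 0, "jaw": 1}]}}

```text
time: 9.88
tool_pos: [0.5242, 0.1284, 0.1166]
eef_rot: [-0.352, -3.122, 0.0]
ft_force: [-0.2, -0.1, -3.7]
opening: 0.213
grasp_force: 30.0
```

```bash
python3 -c "
from h import *
rel((.5240,.1285,.1027),2.9173)"
```

```text
pos [0.5242 0.1284 0.1166] yaw 2.9168 j6 -1.313 t 9.88 F [-0.25 -0.06 -3.71] T [-0.005 -0.008  0.013] open 0.213 grip 30.0
move cm [0.025 0.008 1.386] turn -0.0005
```

{"op": "step_arm", "data": {"plan": [{"x": 0, "y": 0, "z": 0.08, "turn": 0, "jaw": 1}, {"x": 0, "y": 0, "z": 0.16, "turn": 0, "jaw": 1}, {"x": 0, "y": 0, "z": 0.24, "turn": 0, "jaw": 1}, {"x": 0, "y": 0, "z": 0.3, "turn": 0, "jaw": 1}, {"x": 0, "y": 0, "z": 0.3, "turn": 0, "jaw": 1}]}}

```text
time: 10.5
tool_pos: [0.5247, 0.1284, 0.1152]
eef_rot: [0.352, 3.12, 0.0]
ft_force: [-2.8, -0.4, 9.8]
opening: 0.212
grasp_force: 30.0
```

```bash
python3 -c "
from h import *
rel((.5240,.1285,.1027),2.9173)"
```

```text
pos [0.5247 0.1284 0.1152] yaw 2.917 j6 -1.313 t 10.5 F [-2.82 -0.36  9.8 ] T [-0.137  0.761  0.017] open 0.212 grip 30.0
move cm [ 0.067 -0.008  1.253] turn -0.0003
```

{"op": "step_arm", "data": {"plan": [{"x": 0.03, "y": 0, "z": -0.1, "turn": 0, "jaw": 1}, {"x": 0.07, "y": 0, "z": -0.1, "turn": 0, "jaw": 1}, {"x": 0.07, "y": 0, "z": 0, "turn": 0, "jaw": 1}, {"x": 0.07, "y": 0, "z": 0.1, "turn": 0, "jaw": 1}, {"x": 0.07, "y": 0, "z": 0.1, "turn": 0, "jaw": 1}]}}

```text
time: 11.12
tool_pos: [0.523, 0.1287, 0.1117]
eef_rot: [-0.352, -3.12, -0.0]
ft_force: [-1.1, 1.0, -3.5]
opening: 0.212
grasp_force: 30.0
```

```bash
python3 -c "
from h import *
rel((.5240,.1285,.1027),2.9173)"
```

```text
pos [0.523  0.1287 0.1117] yaw 2.9167 j6 -1.312 t 11.12 F [-1.1   1.02 -3.52] T [0.23  0.113 0.021] open 0.212 grip 30.0
move cm [-0.104  0.     0.903] turn -0.0006
```

{"op": "step_arm", "data": {"plan": [{"x": 0.02, "y": 0.02, "z": 0.1, "turn": 0, "jaw": 1}, {"x": 0.02, "y": 0.02, "z": 0.2, "turn": 0, "jaw": 1}, {"x": 0.02, "y": 0.02, "z": 0.35, "turn": 0, "jaw": 1}, {"x": 0.02, "y": 0.02, "z": 0.5, "turn": 0, "jaw": 1}, {"x": 0.02, "y": 0.02, "z": 0.5, "turn": 0, "jaw": 1}]}}

```text
time: 11.75
tool_pos: [0.5232, 0.1288, 0.1074]
eef_rot: [-0.352, -3.121, 0.0]
ft_force: [-1.3, 1.4, -3.5]
opening: 0.214
grasp_force: 30.0
```

```bash
python3 -c "
from h import *
rel((.5240,.1285,.1027),2.9173)"
```

```text
pos [0.5232 0.1288 0.1074] yaw 2.9168 j6 -1.312 t 11.75 F [-1.27  1.44 -3.5 ] T [0.247 0.352 0.019] open 0.214 grip 30.0
move cm [-0.09  -0.015  0.467] turn -0.0005
```

{"op": "step_arm", "data": {"plan": [{"x": 0.02, "y": 0.02, "z": 0.1, "turn": 0, "jaw": 1}, {"x": 0.02, "y": 0.02, "z": 0.2, "turn": 0, "jaw": 1}, {"x": 0.02, "y": 0.02, "z": 0.3, "turn": 0, "jaw": 1}, {"x": 0.02, "y": 0.02, "z": 0.4, "turn": 0, "jaw": 1}, {"x": 0.02, "y": 0.02, "z": 0.4, "turn": 0, "jaw": 1}]}}

```text
time: 12.38
tool_pos: [0.5232, 0.129, 0.1035]
eef_rot: [-0.352, -3.122, 0.0]
ft_force: [-2.1, 0.4, -4.2]
opening: 0.211
grasp_force: 30.0
```

```bash
python3 -c "
from h import *
rel((.5240,.1285,.1027),2.9173)"
```

```text
pos [0.5232 0.129  0.1035] yaw 2.9168 j6 -1.311 t 12.38 F [-2.09  0.38 -4.24] T [ 0.196  0.409 -0.007] open 0.211 grip 30.0
move cm [-0.088 -0.032  0.079] turn -0.0005
```

{"op": "step_arm", "data": {"plan": [{"x": 0.03, "y": 0, "z": 0.04, "turn": 0, "jaw": 1}, {"x": 0.03, "y": 0, "z": 0.08, "turn": 0, "jaw": 1}, {"x": 0.03, "y": 0, "z": 0.12, "turn": 0, "jaw": 1}, {"x": 0.03, "y": 0, "z": 0.16, "turn": 0, "jaw": 1}, {"x": 0.03, "y": 0, "z": 0.16, "turn": 0, "jaw": 1}]}}

```text
time: 13.0
tool_pos: [0.5233, 0.1291, 0.1027]
eef_rot: [0.352, 3.121, -0.0]
ft_force: [-3.5, 0.4, 3.9]
opening: 0.209
grasp_force: 30.0
```

```bash
python3 -c "
from h import *
rel((.5240,.1285,.1027),2.9173)"
```

```text
pos [0.5233 0.1291 0.1027] yaw 2.9169 j6 -1.311 t 13.0 F [-3.5   0.43  3.92] T [0.035 0.704 0.041] open 0.209 grip 30.0
move cm [-0.083 -0.041 -0.003] turn -0.0004
```

The key is home: at TCP z = 0.1027 the tip is 16 mm below the mouth, and the floor pushes back with only about 7 N. I'll ease the axial load and start turning clockwise slowly.

{"op": "step_arm", "data": {"plan": [{"x": 0.03, "y": 0, "z": -0.04, "turn": 0, "jaw": 1}, {"x": 0.03, "y": 0, "z": -0.04, "turn": 0.06, "jaw": 1}, {"x": 0.03, "y": 0, "z": -0.04, "turn": 0.12, "jaw": 1}, {"x": 0.03, "y": 0, "z": -0.04, "turn": 0.18, "jaw": 1}, {"x": 0.03, "y": 0, "z": -0.04, "turn": 0.24, "jaw": 1}]}}

```text
time: 13.62
tool_pos: [0.523, 0.1294, 0.1027]
eef_rot: [0.726, 3.056, 0.001]
ft_force: [-1.9, 1.8, 2.2]
opening: 0.213
grasp_force: 30.0
```

```bash
python3 -c "
from h import *
rel((.5235,.129,.1027),2.9173)"
```

```text
pos [0.523  0.1294 0.1027] yaw 2.6749 j6 -1.069 t 13.62 F [-1.87  1.82  2.16] T [0.28  0.47  0.127] open 0.213 grip 30.0
move cm [-0.061 -0.016 -0.003] turn -0.2424
```

{"op": "step_arm", "data": {"plan": [{"x": 0.02, "y": 0, "z": 0, "turn": 0.06, "jaw": 1}, {"x": 0.04, "y": 0, "z": 0, "turn": 0.12, "jaw": 1}, {"x": 0.04, "y": 0, "z": 0, "turn": 0.18, "jaw": 1}, {"x": 0.04, "y": 0, "z": 0, "turn": 0.24, "jaw": 1}, {"x": 0.04, "y": 0, "z": 0, "turn": 0.3, "jaw": 1}]}}

```text
time: 14.25
tool_pos: [0.5231, 0.1298, 0.1027]
eef_rot: [1.175, 2.912, 0.002]
ft_force: [-1.7, 2.3, 2.0]
opening: 0.213
grasp_force: 30.0
```

```bash
python3 -c "
from h import *
rel((.5235,.129,.1027),2.9173)"
```

```text
pos [0.5231 0.1298 0.1027] yaw 2.3749 j6 -0.769 t 14.25 F [-1.65  2.32  2.  ] T [0.403 0.189 0.141] open 0.213 grip 30.0
move cm [-0.082 -0.028 -0.002] turn -0.5424
```

{"op": "step_arm", "data": {"plan": [{"x": 0, "y": 0, "z": 0, "turn": 0.06, "jaw": 1}, {"x": 0, "y": 0, "z": 0, "turn": 0.12, "jaw": 1}, {"x": 0, "y": 0, "z": 0, "turn": 0.18, "jaw": 1}, {"x": 0, "y": 0, "z": 0, "turn": 0.24, "jaw": 1}, {"x": 0, "y": 0, "z": 0, "turn": 0.28, "jaw": 1}]}}

```text
time: 14.88
tool_pos: [0.5234, 0.13, 0.1027]
eef_rot: [1.568, 2.72, 0.003]
ft_force: [-0.3, 2.1, -0.4]
opening: 0.215
grasp_force: 30.1
```

```bash
python3 -c "
from h import *
rel((.5235,.129,.1027),2.9173)"
```

```text
pos [0.5234 0.13   0.1027] yaw 2.0957 j6 -0.49 t 14.88 F [-0.32  2.09 -0.41] T [0.538 0.016 0.308] open 0.215 grip 30.1
move cm [-0.09  -0.039 -0.002] turn -0.8216
```

{"op": "step_arm", "data": {"plan": [{"x": 0, "y": 0, "z": 0, "turn": 0, "jaw": 1}, {"x": 0, "y": 0, "z": 0, "turn": 0, "jaw": 1}, {"x": 0, "y": 0, "z": 0, "turn": 0, "jaw": 1}, {"x": 0, "y": 0, "z": 0, "turn": 0, "jaw": 1}, {"x": 0, "y": 0, "z": 0, "turn": 0, "jaw": 1}]}}

```text
time: 15.5
tool_pos: [0.5233, 0.1298, 0.1027]
eef_rot: [1.567, 2.722, 0.003]
ft_force: [3.3, 5.4, -2.0]
opening: 0.213
grasp_force: 30.0
```

```bash
python3 -c "
from h import *
rel((.5235,.129,.1027),2.9173)
d,W=cam('top')
from h import tc
cv2.imwrite('pics/t2.png',d['image'])
import pickle;o=pickle.load(open('o.pkl','rb'))['top'][0]['image']
print(cv2.absdiff(o,d['image'])[195:295,240:310].mean())"
```

```text
pos [0.5233 0.1298 0.1027] yaw 2.097 j6 -0.491 t 15.5 F [ 3.33  5.41 -1.96] T [ 0.954 -0.48   0.247] open 0.213 grip 30.0
move cm [-0.082 -0.02  -0.001] turn -0.8203
59.25
```

{"op": "step_arm", "data": {"plan": [{"x": 0.02, "y": 0.03, "z": 0, "turn": 0, "jaw": 1}, {"x": 0.02, "y": 0.05, "z": 0, "turn": 0.01, "jaw": 1}, {"x": 0.02, "y": 0.05, "z": 0, "turn": 0.02, "jaw": 1}, {"x": 0.02, "y": 0.05, "z": 0, "turn": 0.03, "jaw": 1}, {"x": 0.02, "y": 0.05, "z": 0, "turn": 0.03, "jaw": 1}]}}

```text
time: 16.18
tool_pos: [0.5233, 0.1299, 0.1027]
eef_rot: [1.608, 2.698, 0.001]
ft_force: [3.5, 3.2, -0.5]
opening: 0.21
grasp_force: 30.1
```

```bash
python3 -c "
from h import *
rel((.5235,.129,.1027),2.9173)"
```

```text
pos [0.5233 0.1299 0.1027] yaw 2.0664 j6 -0.46 t 16.18 F [ 3.53  3.19 -0.54] T [ 0.893 -0.642  0.337] open 0.21 grip 30.1
move cm [-0.087 -0.024  0.   ] turn -0.8509
```

{"op": "step_arm", "data": {"plan": [{"x": 0.02, "y": 0.03, "z": 0, "turn": 0, "jaw": 1}, {"x": 0.02, "y": 0.03, "z": 0, "turn": 0, "jaw": 1}, {"x": 0.02, "y": 0.03, "z": 0, "turn": 0, "jaw": 1}, {"x": 0.02, "y": 0.03, "z": 0, "turn": 0, "jaw": 1}, {"x": 0.02, "y": 0.03, "z": 0, "turn": 0, "jaw": 1}]}}

```text
time: 16.8
tool_pos: [0.5233, 0.13, 0.1027]
eef_rot: [1.608, 2.698, 0.001]
ft_force: [4.1, 3.0, 0.6]
opening: 0.212
grasp_force: 30.1
```

```bash
python3 -c "
from h import *
rel((.5235,.129,.1027),2.9173)
for i in range(6):
    snapshot('top');s=bot.read_state();print(s['wrist_torque'].round(3),s['ft_force'].round(2))"
```

```text
pos [0.5233 0.13   0.1027] yaw 2.0667 j6 -0.459 t 16.8 F [4.07 2.96 0.62] T [ 0.621 -0.823  0.323] open 0.212 grip 30.1
move cm [-0.1   -0.027 -0.003] turn -0.8506
[ 0.711 -0.837  0.314] [3.9  2.65 1.25]
[ 0.66  -0.861  0.361] [3.61 3.42 1.9 ]
[ 0.649 -0.86   0.307] [4.49 3.31 0.94]
[ 0.729 -0.88   0.339] [3.28 4.01 0.77]
[ 0.662 -0.882  0.295] [4.66 2.61 1.23]
[ 0.673 -0.879  0.345] [4.43 2.87 1.98]
```

Torque at rest averages about 0.32 N m. One tiny nudge for margin, then I'll back off within the hex's play to unload it.

{"op": "step_arm", "data": {"plan": [{"x": 0, "y": 0.03, "z": 0, "turn": 0.003, "jaw": 1}, {"x": 0, "y": 0.03, "z": 0, "turn": 0.006, "jaw": 1}, {"x": 0, "y": 0.03, "z": 0, "turn": 0.01, "jaw": 1}, {"x": 0, "y": 0.03, "z": 0, "turn": 0.01, "jaw": 1}, {"x": 0, "y": 0.03, "z": 0, "turn": 0.01, "jaw": 1}]}}

```text
time: 17.73
tool_pos: [0.5233, 0.1302, 0.1026]
eef_rot: [1.621, 2.69, 0.0]
ft_force: [3.2, 3.2, 3.9]
opening: 0.212
grasp_force: 30.1
```

```bash
python3 -c "
from h import *
rel((.5235,.129,.1027),2.9173)
t=[]
for i in range(10):
    snapshot('top');s=bot.read_state();t.append(np.r_[s['wrist_torque'],s['ft_force']])
print(np.mean(t,0).round(3))"
```

```text
pos [0.5233 0.1302 0.1026] yaw 2.0569 j6 -0.449 t 17.73 F [3.16 3.2  3.9 ] T [ 0.41  -0.7    0.333] open 0.212 grip 30.1
move cm [-0.119 -0.035 -0.007] turn -0.8604
[ 0.403 -0.724  0.359  3.476  2.176  4.885]
```

{"op": "step_arm", "data": {"plan": [{"x": 0, "y": 0.03, "z": -0.04, "turn": -0.04, "jaw": 1}, {"x": 0, "y": 0.03, "z": -0.04, "turn": -0.08, "jaw": 1}, {"x": 0, "y": 0.03, "z": -0.04, "turn": -0.08, "jaw": 1}, {"x": 0, "y": 0.03, "z": -0.04, "turn": -0.08, "jaw": 1}, {"x": 0, "y": 0.03, "z": -0.04, "turn": -0.08, "jaw": 1}]}}

```text
time: 18.85
tool_pos: [0.5232, 0.1303, 0.1026]
eef_rot: [-1.513, -2.753, 0.001]
ft_force: [3.5, 1.4, 1.2]
opening: 0.215
grasp_force: 30.0
```

```bash
python3 -c "
from h import *
rel((.5235,.129,.1027),2.9173)"
```

```text
pos [0.5232 0.1303 0.1026] yaw 2.1363 j6 -0.528 t 18.85 F [3.45 1.37 1.17] T [ 0.293 -0.695  0.093] open 0.215 grip 30.0
move cm [-0.126 -0.042 -0.008] turn -0.781
```

{"op": "step_arm", "data": {"plan": [{"x": 0, "y": 0.03, "z": -0.03, "turn": -0.02, "jaw": 1}, {"x": 0, "y": 0.05, "z": -0.03, "turn": -0.03, "jaw": 1}, {"x": 0, "y": 0.05, "z": -0.03, "turn": -0.03, "jaw": 1}, {"x": 0, "y": 0.05, "z": -0.03, "turn": -0.03, "jaw": 1}, {"x": 0, "y": 0.05, "z": -0.03, "turn": -0.03, "jaw": 1}]}}

```text
time: 19.48
tool_pos: [0.5232, 0.1304, 0.1027]
eef_rot: [-1.471, -2.775, 0.002]
ft_force: [1.7, -0.9, -3.9]
opening: 0.216
grasp_force: 30.0
```

```bash
python3 -c "
from h import *
rel((.5235,.129,.1027),2.9173)"
```

```text
pos [0.5232 0.1304 0.1027] yaw 2.1668 j6 -0.558 t 19.48 F [ 1.74 -0.89 -3.95] T [-0.173 -0.422  0.04 ] open 0.216 grip 30.0
move cm [-0.134 -0.06  -0.002] turn -0.7505
```

{"op": "step_arm", "data": {"plan": [{"x": 0, "y": 0, "z": -0.3, "turn": 0, "jaw": 1}, {"x": 0, "y": 0, "z": -0.8, "turn": 0, "jaw": 1}, {"x": 0, "y": 0, "z": -1.4, "turn": 0, "jaw": 1}, {"x": 0, "y": 0, "z": -2.4, "turn": 0, "jaw": 1}, {"x": 0, "y": 0, "z": -4, "turn": 0, "jaw": 1}]}}

```text
time: 20.1
tool_pos: [0.5231, 0.1307, 0.1438]
eef_rot: [-1.471, -2.775, 0.001]
ft_force: [0.4, 0.5, -3.6]
opening: 0.213
grasp_force: 30.0
```

```bash
python3 -c "
from h import *
rel((.4849,.3121,.143),2.5529)"
```

```text
pos [0.5231 0.1307 0.1438] yaw 2.1668 j6 -0.558 t 20.1 F [ 0.38  0.54 -3.64] T [-0.013 -0.063 -0.029] open 0.213 grip 30.0
move cm [17.152  7.019  0.09 ] turn -0.3861
```

{"op": "step_arm", "data": {"plan": [{"x": 2.5, "y": 1, "z": 0, "turn": -0.08, "jaw": 1}, {"x": 7, "y": 2.9, "z": 0, "turn": -0.16, "jaw": 1}, {"x": 11.5, "y": 4.7, "z": 0, "turn": -0.26, "jaw": 1}, {"x": 15, "y": 6.1, "z": 0, "turn": -0.386, "jaw": 1}, {"x": 17.15, "y": 7.0, "z": 0, "turn": -0.386, "jaw": 1}]}}

```text
time: 20.72
tool_pos: [0.4848, 0.3139, 0.1444]
eef_rot: [0.907, 3.007, 0.001]
ft_force: [1.0, -0.9, -3.0]
opening: 0.217
grasp_force: 30.0
```

{"op": "step_arm", "data": {"plan": [{"x": 0, "y": 0, "z": 0, "turn": 0, "jaw": 1}, {"x": 0, "y": 0, "z": 0, "turn": 0, "jaw": 1}, {"x": 0, "y": 0, "z": 0, "turn": 0, "jaw": 1}, {"x": 0, "y": 0, "z": 0, "turn": 0, "jaw": 1}, {"x": 0, "y": 0, "z": 0, "turn": 0, "jaw": 1}]}}

```text
time: 21.35
tool_pos: [0.4857, 0.3114, 0.1432]
eef_rot: [-0.913, -3.006, 0.0]
ft_force: [-0.5, 0.7, -4.1]
opening: 0.212
grasp_force: 30.0
```

```bash
python3 -c "
from h import *
rel((.4849,.3121,.0807),2.5529)"
```

```text
pos [0.4857 0.3114 0.1432] yaw 2.5519 j6 -0.604 t 21.35 F [-0.52  0.73 -4.1 ] T [ 0.005 -0.022 -0.041] open 0.212 grip 30.0
move cm [0.106 0.02  6.248] turn -0.001
```

{"op": "step_arm", "data": {"plan": [{"x": 0.05, "y": 0.02, "z": 1, "turn": 0, "jaw": 1}, {"x": 0.1, "y": 0.02, "z": 2, "turn": 0, "jaw": 1}, {"x": 0.1, "y": 0.02, "z": 2.7, "turn": 0, "jaw": 1}, {"x": 0.1, "y": 0.02, "z": 3.4, "turn": 0, "jaw": 1}, {"x": 0.1, "y": 0.02, "z": 4, "turn": 0, "jaw": 1}]}}

```text
time: 21.98
tool_pos: [0.4847, 0.3126, 0.1026]
eef_rot: [-0.911, -3.006, 0.0]
ft_force: [-0.4, 0.1, -3.2]
opening: 0.213
grasp_force: 30.0
```

```bash
python3 -c "
from h import *
rel((.4849,.3121,.0807),2.5529)"
```

```text
pos [0.4847 0.3126 0.1026] yaw 2.5529 j6 -0.603 t 21.98 F [-0.41  0.12 -3.24] T [-0.072  0.006 -0.022] open 0.213 grip 30.0
move cm [-0.046 -0.031  2.187] turn -0.0
```

{"op": "step_arm", "data": {"plan": [{"x": -0.04, "y": -0.03, "z": 0.7, "turn": 0, "jaw": 1}, {"x": -0.04, "y": -0.03, "z": 1.3, "turn": 0, "jaw": 1}, {"x": -0.04, "y": -0.03, "z": 1.8, "turn": 0, "jaw": 1}, {"x": -0.04, "y": -0.03, "z": 2.05, "turn": 0, "jaw": 1}, {"x": -0.04, "y": -0.03, "z": 2.2, "turn": 0, "jaw": 1}]}}

```text
time: 22.6
tool_pos: [0.485, 0.3122, 0.0811]
eef_rot: [0.912, 3.006, 0.0]
ft_force: [-0.2, -0.0, -3.3]
opening: 0.216
grasp_force: 30.0
```

```bash
python3 -c "
from h import *
rel((.4849,.3121,.0807),2.5529)"
```

```text
pos [0.485  0.3122 0.0811] yaw 2.5528 j6 -0.603 t 22.6 F [-0.19 -0.   -3.3 ] T [0.009 0.006 0.029] open 0.216 grip 30.0
move cm [ 0.001 -0.009  0.037] turn -0.0001
```

{"op": "step_arm", "data": {"plan": [{"x": 0, "y": 0, "z": 0.03, "turn": 0, "jaw": 1}, {"x": 0, "y": 0, "z": 0.06, "turn": 0, "jaw": 1}, {"x": 0, "y": 0, "z": 0.09, "turn": 0, "jaw": 1}, {"x": 0, "y": 0, "z": 0.09, "turn": 0, "jaw": 1}, {"x": 0, "y": 0, "z": 0.09, "turn": 0, "jaw": 1}]}}

```text
time: 23.22
tool_pos: [0.4851, 0.3122, 0.0807]
eef_rot: [0.911, 3.006, 0.001]
ft_force: [-1.1, -0.8, 1.3]
opening: 0.211
grasp_force: 30.0
```

```bash
python3 -c "
from h import *
rel((.4849,.3121,.0807),2.5529)"
```

```text
pos [0.4851 0.3122 0.0807] yaw 2.5528 j6 -0.603 t 23.23 F [-1.11 -0.82  1.34] T [-0.152  0.216  0.031] open 0.211 grip 30.0
move cm [ 0.015 -0.022 -0.001] turn -0.0001
```

On the bottom of the stand. I'll release slowly and retreat upward.

{"op": "step_arm", "data": {"plan": [{"x": 0, "y": 0, "z": 0, "turn": 0, "jaw": 2.5}, {"x": 0, "y": 0, "z": 0, "turn": 0, "jaw": 3.5}, {"x": 0, "y": 0, "z": 0, "turn": 0, "jaw": 5}, {"x": 0, "y": 0, "z": 0, "turn": 0, "jaw": 7}, {"x": 0, "y": 0, "z": 0, "turn": 0, "jaw": 9}]}}

```text
time: 23.85
tool_pos: [0.4849, 0.3121, 0.0802]
eef_rot: [-0.912, -3.006, 0.0]
ft_force: [0.1, -0.5, 0.2]
opening: 0.653
grasp_force: 0.0
```

{"op": "step_arm", "data": {"plan": [{"x": 0, "y": 0, "z": -1, "turn": 0, "jaw": 9}, {"x": 0, "y": 0, "z": -2.5, "turn": 0, "jaw": 9}, {"x": 0, "y": 0, "z": -5, "turn": 0, "jaw": 9}, {"x": 0, "y": 0, "z": -8, "turn": 0, "jaw": 9}, {"x": 0, "y": 0, "z": -12, "turn": 0, "jaw": 9}]}}

```text
time: 24.48
tool_pos: [0.4845, 0.312, 0.2019]
eef_rot: [-0.912, -3.006, 0.0]
ft_force: [1.2, -0.3, 0.6]
opening: 0.966
grasp_force: 0.0
```

```bash
python3 - <<'E'
from h import *
import pickle
rel((.4849,.3121,.2),2.5529)
d,W=cam("wrist");d,W=cam("wrist")
# dark bar outline by threshold near expected spot
u,v=map(int,proj(d,W,(.4843,.3117,.088)));g=d["image"].max(2);c=np.uint8(g[v-60:v+61,u-40:u+41]<50)
n,l,st,ct=cv2.connectedComponentsWithStats(c);k=1+np.argmax(st[1:,4])
(cx,cy),wh,a=cv2.minAreaRect(np.argwhere(l==k)[:,::-1].astype(np.float32));print(cx+u-40,cy+v-60,wh,a)
p=atz(d,W,cx+u-40,cy+v-60,.088);print("bar now",p,"upright width mm",np.array(wh)*(W[2,3]-.088)/333*1000)
o=pickle.load(open("o.pkl","rb"))
for n in("top","side"):
    e=cam(n)[0]["image"];df=cv2.absdiff(e,o[n][0]["image"]).max(2)
    print(n,df[210:330,215:260].mean() if n=="top" else df[230:330,255:300].mean())
    cv2.imwrite(f"pics/end_{n}.png",e)
E
```

```text
pos [0.4845 0.312  0.2019] yaw 2.5528 j6 -0.603 t 24.48 F [ 1.16 -0.35  0.6 ] T [-0.043  0.028 -0.036] open 0.966 grip 0.0
move cm [-0.022  0.031  0.185] turn -0.0001
271.5 203.0 (100.0, 23.0) 90.0
bar now [0.48248604 0.31322258 0.088     ] upright width mm [79.99260041 18.39829809]
top 11.998333333333333
side 3.5444444444444443
```

```bash
python3 -c "
from h import *
print(close_job())"
```

```text
the job is handed in; nothing more can be done
None
```

The job is handed in at about 25 s of the 67 s allowed: I seated the key home under about 7 N, turned the screw clockwise to about 0.35 N m at rest, and put the key back upright in its stand. I judged the clamp from the torque reading and did not check the ring against the pins in a picture afterwards.

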